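# Draw the battery carrier out of the tin rocket with the hook

### The arm

A 7-joint arm with a two-finger parallel gripper is mounted at the origin on the work surface. World frame = base frame: x ahead of the robot, y to its left, z up, the work surface at z = 0. Lengths are in m, angles in degrees, forces in N, time in s.
With the tool pointing down it reaches from about 0.4 to 0.925 m from the base axis. Payload 5.6 kg.
Tool frame: the origin (TCP) lies on the front face of the gripper's body, between the roots of the fingers; the fingertips stand 73 mm ahead of it and the grasp point (between the pads) lies 54 mm ahead of it; z points along the fingers, x is the direction in which the jaws open and shut, and the axes are right-handed (so a half turn about z gives the same grasp; the last joint's range is limited). The gripper opens to 85 mm and grips with 20 to 120 N. Pads are 22 mm wide; open, the fingers measure 114 mm over their backs; the gripper's body (76 mm by 85 mm) begins 54 mm behind the grasp point. The pads swing forward as they close: fully open they stand 13 mm farther back than shut.
Start: joints at [-71.62, 26.786, -0.665, 91.828, 0.344, 61.387, -3.226], TCP at [0.231, 0.607, 0.304] pointing down, gripper open.
Joint ranges: [-144.91, 144.91], [-17.63, 115.5], [-89.93, 88.59], [15.96, 139.68], [-74.01, 254.01], [8.47, 105.57], [-167.45, 167.45]. Speed limits (degrees/s): [147.25, 147.25, 180, 180, 180, 180, 180].

### API

Orientations are given as [roll, pitch, yaw] about the fixed x, y, z axes, in that order (R = Rz(yaw) Ry(pitch) Rx(roll)).
In Python, from station import sensors, snapshot, calibration, ticket gives the robot as it stands.
- The arm moves only by the tool arm_command, never from a script. Its argument "motion" is a list that holds one entry, the list of rows, each a list of 5 numbers: the shift along the world's x, y, z each as a share of 40 cm, from -1 to 1, then the turn about the world's z as a share of 180 degrees, from -1 to 1, then the opening, from 0 (shut) to 1 (fully open). In form: [[[x, y, z, yaw, hand], ...]]. A call has 1 to 20 rows; each row shifts and turns the commanded pose from where the row before left it; what a row does not reach is not made up. A row lasts 1/8 s, in which the tool goes at most 62.5 mm and 10.7 degrees, less where a joint would pass 70% of its speed; a pose out of reach is approached as far as the arm can. A call with a number of a shift or a turn outside -1 to 1 is refused whole. A call with a gripper value outside its range is refused whole. The fingers move at their own pace and stop on an object; the grip force is fixed at half the most. Time passes only in rows, so rows that do not move let the fingers close. It gives the time, the measured TCP pose, the force and the opening at its end, in the units of the state.
- sensors.get_obs(): the state, without advancing time (a new reading comes with each control period).
- snapshot(name): name is "scene" or "top" or "wrist"; returns (picture, depth): 480x640x3 uint8, red, green, blue; 480x640 float32, m along the optical axis (not along the pixel's ray), 0 where there is no reading.
- calibration(name): a dict with "vertical_fov" (degrees; the focal length in pixels is half the picture's height over the tangent of half this angle, whatever the lens; pixels are square), "cx", "cy" (the principal point, pixels), "R" (3x3) and "t" (3): a world point X has camera coordinates R X + t. Camera axes: x right, y down, z forward; pixel columns grow to the right and rows downward; lengths in m; the calibration is good to about 2 mm. A picture is of the moment at which its call begins: read the wrist's pose just before it. calibration takes no time and is no camera call; for the wrist camera it gives the pose at the moment of the call.
- ticket.sign_off(): hands the job in, once; it reports no verdict.
The state is a dict: "time_s": time; "qpos": joint angles; "joint_velocities": joint speeds; "effort": joint torques, N m; "tcp_pos": TCP position; "ee_rot": TCP orientation; "ft_force": force on the tool from outside, world axes, zero at the start; "wrist_torque": the same for the moment, N m; "width": opening from 0.0 (shut) to 1.0 (fully open).
Only numpy, scipy, OpenCV 4.12 (cv2) and the standard library are available. Lean on these libraries where they do the work, as an engineer would, in place of code of your own. Each camera call takes 0.05 s, during which the arm holds its last target.

### The job

Take the hook tool from its stand, reach down into the chrome rocket's deep bore, catch the wire bail of the battery carrier and draw the carrier out, then stand it upright in the blue tray and hang the hook back in the notch of its stand. Go by feel and gently: never press or pull hard on the bail or the thin tin, handle the carrier with the hook alone, do not drop it, and leave the other things on the bench where they are.

Things in the scene. Friction and masses are not known exactly. Their poses are not given: they have to be found in the camera images.
- hook_grip (a point): Hook tool, hanging upright in its stand, 80 g. This point is the centre of its square dark wooden handle, 30 x 30 mm across and 50 mm tall, edges along the point's x and y, z up. A straight shank of flat steel, 10 mm wide (y) and 3 mm thick (x), runs down from the handle's underside on the handle's axis.
- hook_foot (a point): Foot of the hook tool: on the shank's axis at the prong's underside, 119 mm below the handle's centre, same axes. Here the flat steel bends square into a prong towards the tool's -x, then up into a tip. The tip's outer face is 16 mm out from the shank's axis, its top 10 mm above this point; the gap between shank and tip is 11.5 mm wide and 7 mm deep.
- rest (a point): Maple hook stand (fixed), 100 x 100 mm foot. This point is on its top board, 105 mm up, where the hook's axis hangs; z up. A notch 18 mm wide (along y) runs through the board from its open end at x = -40 mm to a blind end at x = +9 mm. Shank and prong hang in it, prong towards the open end; the handle's underside rests on the board (80 x 100 mm) at both sides.
- mouth (a point): Chrome tin rocket, nose off, upright in a round wooden jig, fixed to the bench. This point is the centre of its open mouth, 138 mm above the bench; z up along the bore. Bore 48 mm in diameter, wall 4.5 mm thin tin that bears no more than about 20 N. Red fins and clamps stay within 70 mm of the axis and below 85 mm.
- bore_floor (a point): Centre of the bore's floor, 110 mm below the mouth. Three sprung brass contacts in the wall, 16 to 30 mm above it, grip the carrier with 3 to 8 N in all over the first 30 mm of the draw; then it slides freely. With its shank about 2 mm off the wall and its prong aimed at the axis, the hook passes down to the cap if it is within about 20 degrees of square to the bail; else it lands on the wire.
- carrier: Yellow battery carrier in the bore, 44 mm in diameter, 40 mm tall to the top of its black cap, 120 to 180 g. Origin at the centre of its underside, z up. It is handled by the brass wire bail on its cap.
- cap_top (a point): Centre of the carrier's flat cap top. On it stands the brass bail, an upside-down U centred on the axis: wire 4 mm thick, legs 26 mm apart (centres), round above, clear opening 19 mm high, top 23 mm above this point; pull or press at most about 25 N. The bail turns stiffly with the cap and stands at ANY heading, which no pose tells: look down the bore or feel for it.
- tray_in (a point): Blue steel parts tray (fixed), 130 x 130 mm, walls 5 mm thick and 28 mm high over all. This point is the centre of its inner floor, 5 mm above the bench; x and y along its sides, z up.
- nose: The rocket's chrome nose cone, 54 mm wide, 91 mm tall, standing; origin under its centre. Leave alone.
- crank1: Aluminium crank handle, 90 x 20 mm, 34 mm high at its knob; origin under its middle. Leave alone.
- crank2: A second aluminium crank handle like the first. Leave alone.
- ladybird: Red tin ladybird with black spots, 73 x 60 mm, 28 mm high; origin under its middle. Leave alone.
- nut_driver: Steel nut driver with a blue handle, 177 mm long, 26 mm thick, lying; origin under the handle's front end. Leave alone.
- screw_jar: Small closed glass jar of screws, 50 mm wide, 55 mm tall; origin under its centre. Leave alone.
Things that resemble listed ones, but are neither listed nor needed, are in the scene too. There is more than one size of the part that bears hook_grip; the job needs the middle-sized. Of the things shaped like the part that bears tray_in, the blue one is meant.

How it is judged (in metres and radians):
On the way:
1. the carrier hangs from the hook, its underside clear above the rocket's mouth (z of carrier in the frame of mouth above 0.003 m and contact force between hook and carrier above 0.5 N), for 0.1 s.
At the end, for the whole second after the job is handed in: The carrier stands upright (within about 6 degrees) and still on the floor of the blue tray; the hook hangs upright and still in the notch of its stand, handle resting on the top board, within 30 mm of where it hung; both released (z of carrier in the frame of tray_in between -0.004 and 0.005 m and x of carrier in the frame of tray_in between -0.045 and 0.045 m and y of carrier in the frame of tray_in between -0.045 and 0.045 m and angle between carrier's own z axis and vertical below 0.1 rad and linear speed of each of carrier, hook below 0.02 m/s and z of hook_grip in the frame of rest between 0.02 and 0.031 m and horizontal distance between hook_grip and rest below 0.03 m and angle between hook_grip's own z axis and vertical below 0.15 rad); the robot touches nothing.
It fails at once if the hook presses or pulls on the carrier or its bail with more than 25 N (contact force between hook and carrier above 25 N).
It fails at once if the hook bears on the thin tin of the rocket with more than 20 N (contact force between hook and rocket above 20 N).
It fails at once if the robot itself, not the hook, pushes on the rocket or the carrier (contact force between any of the fingers, the arm and rocket above 5 N or contact force between any of the fingers, the arm and carrier above 1 N).
It fails at once if the carrier is dropped or flung (linear speed of carrier above 0.6 m/s).
It fails at once if another thing on the bench is shifted (distance of any of nose, crank1, crank2, ladybird, nut_driver, screw_jar from where it was at the start of the episode above 0.02 m).
It also fails if it takes over 72 s, if anything falls off the work surface, if the arm or the gripper's body presses on something with over 40 N, if the wrist force passes 120 N, or if a joint passes its speed limit or range.

## Working session

There is one attempt and no reset: what is moved stays moved. The work goes in short steps, Python scripts to look and compute and a tool call to move; the robot and the scene stay as the last step left them, time stands still between calls to the robot, and variables do not carry over. Pictures are saved under pics/ and viewed, and the job is handed in when it is done.

Besides the shell and the picture viewer there is one more tool, called as name(argument=value, ...), one argument or row to a line, values as JSON. arm_command: Moves the arm, as the interface text tells. Its arguments: {"type":"object","properties":{"motion":{"type":"array"}},"required":["motion"]}

```bash
mkdir -p pics; ls; python3 - <<'E'
from station import sensors,snapshot,calibration
import cv2,numpy as np
for n in ["scene","top","wrist"]:
    c=calibration(n); p,d=snapshot(n)
    cv2.imwrite(f"pics/{n}0.png",p[:,:,::-1]); np.savez(f"{n}0.npz",p=p,d=d,R=c["R"],t=c["t"],f=240/np.tan(np.radians(c["vertical_fov"]/2)),cx=c["cx"],cy=c["cy"])
    print(n,c, d.min(),d.max())
print(sensors.get_obs())
E
```

```text
pics
scene {'vertical_fov': 52.41681331382708, 'cx': 322.680657583655, 'cy': 240.4287175162025, 'R': array([[ 0.55894248,  0.82911361,  0.01240655],
       [ 0.67667141, -0.44742447, -0.58474537],
       [-0.47926935,  0.33523418, -0.81112202]]), 't': array([-0.28326488, -0.29875414,  1.3904948 ])} 0.0 3.2979805
top {'vertical_fov': 49.72133259034955, 'cx': 315.41006122583485, 'cy': 245.9123428817496, 'R': array([[ 0.00331036, -0.9999359 , -0.01082785],
       [-0.99679968, -0.00243474, -0.07990285],
       [ 0.07987137,  0.0110577 , -0.99674384]]), 't': array([-0.00222897,  0.53241993,  1.29479961])} 0.0 2.2048223
wrist {'vertical_fov': 68.33508865455195, 'cx': 319.45730730551173, 'cy': 236.41634854111683, 'R': array([[ 3.54954122e-01,  9.34883667e-01, -3.17979655e-04],
       [ 8.97305652e-01, -3.40591100e-01,  2.80785095e-01],
       [ 2.62393098e-01, -9.99511516e-02, -9.59770613e-01]]), 't': array([-0.65032812, -0.03753282,  0.3791838 ])} 0.0 1.3556436
{'time_s': 0.15, 'qpos': array([-71.62212778,  26.82700352,  -0.66434341,  91.86936711,
         0.34359082,  61.38622666,  -3.2260146 ]), 'joint_velocities': array([ 0.08199975, -0.16727899,  0.05281515, -0.20520118, -0.07808247,
       -0.17741081,  0.05297601]), 'effort': array([-1.42734398e-04, -5.32784843e+01,  2.09975633e-02, -2.51554352e+01,
        1.13923039e-02,  5.58948086e-03,  1.41879246e-05]), 'tcp_pos': array([0.23119707, 0.60713711, 0.3031236 ]), 'ee_rot': array([1.79993882e+02, 8.03999678e-02, 6.91539278e+01]), 'ft_force': array([0.32155401, 0.06367924, 0.17838939]), 'wrist_torque': array([ 0.02028663, -0.01980118,  0.00629421]), 'width': 1.0024768230739243}
```

View pics/scene0.png

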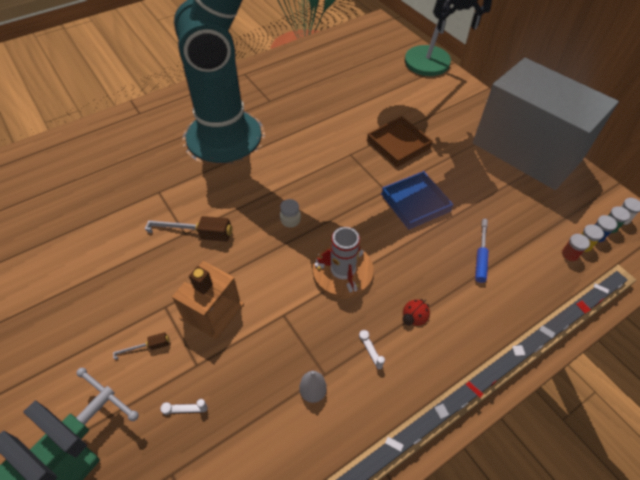

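View pics/top0.png

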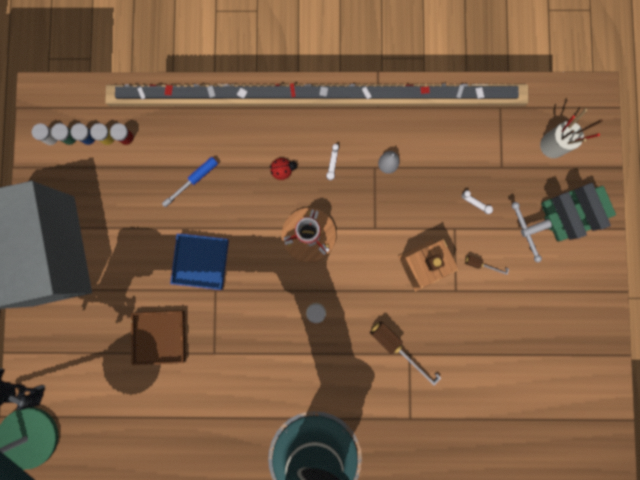

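View pics/wrist0.png

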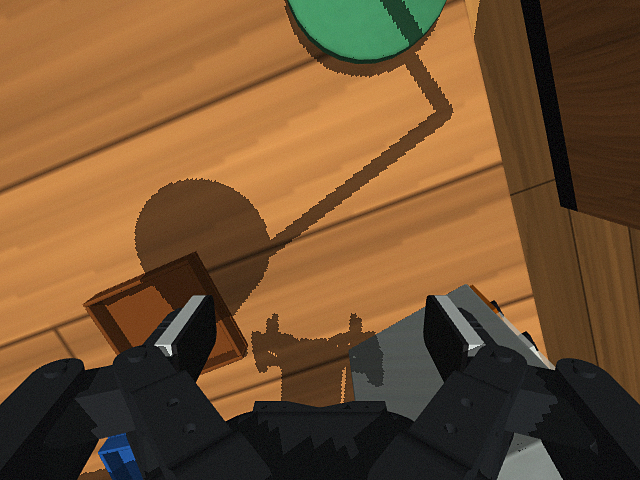

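```bash
cat > h.py <<'E'
import numpy as np,cv2
class V:
    def __init__(s,fn):
        z=np.load(fn); s.p=z["p"];s.d=z["d"];s.R=z["R"];s.t=z["t"];s.f=float(z["f"]);s.cx=float(z["cx"]);s.cy=float(z["cy"])
    def proj(s,X):
        c=s.R@np.array(X,float)+s.t; return np.array([s.cx+s.f*c[0]/c[2],s.cy+s.f*c[1]/c[2]])
    def plane(s,u,v,z):
        C=-s.R.T@s.t; r=s.R.T@np.array([(u-s.cx)/s.f,(v-s.cy)/s.f,1]); return C+r*(z-C[2])/r[2]
    def cloud(s):
        v,u=np.mgrid[0:480,0:640]; c=np.stack([(u-s.cx)/s.f*s.d,(v-s.cy)/s.f*s.d,s.d],-1); return (c-s.t)@s.R
def grab(n,fn):
    from station import snapshot,calibration
    c=calibration(n); p,d=snapshot(n)
    cv2.imwrite(f"pics/{fn}.png",p[:,:,::-1]); np.savez(fn+".npz",p=p,d=d,R=c["R"],t=c["t"],f=240/np.tan(np.radians(c["vertical_fov"]/2)),cx=c["cx"],cy=c["cy"])
    return V(fn+".npz")
E
python3 - <<'E'
from h import *
t=V("top0.npz");s=V("scene0.npz")
print(t.proj([.231,.607,.303]),s.proj([.231,.607,.303]))
P=t.cloud()
def st(n,u0,u1,v0,v1):
    q=P[v0:v1,u0:u1].reshape(-1,3);q=q[np.isfinite(q).all(1)]
    print(n,"z pct",np.percentile(q[:,2],[1,50,90,99]).round(3))
    return q
q=st("stand",395,470,230,295); b=q[(q[:,2]>.09)&(q[:,2]<.115)]; print(b.mean(0),b.min(0),b.max(0)); 
h=q[(q[:,2]>.14)]; print("handle",len(h),h.mean(0) if len(h) else 0,h.min(0),h.max(0))
q=st("rocket",275,345,200,265); b=q[(q[:,2]>.13)]; print(b.mean(0),b.min(0),b.max(0))
q=st("tray",165,235,225,300); b=q[(q[:,2]>.02)]; print(b.mean(0),b.min(0),b.max(0)); print(np.median(t.d[300:320,100:130]))
a=t.p[215:310,380:520];b=t.p[195:270,270:350];c=t.p[225:300,165:240]
def im(n,a,k): cv2.imwrite(n,cv2.resize(a[:,:,::-1],None,fx=k,fy=k,interpolation=cv2.INTER_CUBIC))
im("pics/c1.png",a,5);im("pics/c2.png",b,8)
im("pics/c3.png",s.p[210:380,100:380],2.8)
E
```

```text
[  4.15331364 386.58998513] [461.71288247   7.4984328 ]
stand z pct [-0.007  0.001  0.105  0.157]
[ 0.48704894 -0.27410168  0.10338524] [ 0.43145086 -0.33727206  0.09064709] [ 0.54350485 -0.21523873  0.11463586]
handle 204 [ 0.48178035 -0.25422366  0.25187783] [ 0.42730598 -0.29545132  0.14033093] [ 0.50420106 -0.01525003  1.33310128]
rocket z pct [-0.007  0.012  0.067  0.139]
[0.5481846  0.0145234  0.25710586] [ 0.42730598 -0.01525003  0.13004038] [0.59145941 0.04592004 1.33310128]
tray z pct [-0.006  0.002  0.015  0.031]
[0.48977517 0.27557307 0.11186156] [ 0.42253327 -0.01525003  0.02003215] [0.56413914 0.36719263 1.33310128]
1.330668
```

View pics/c1.png

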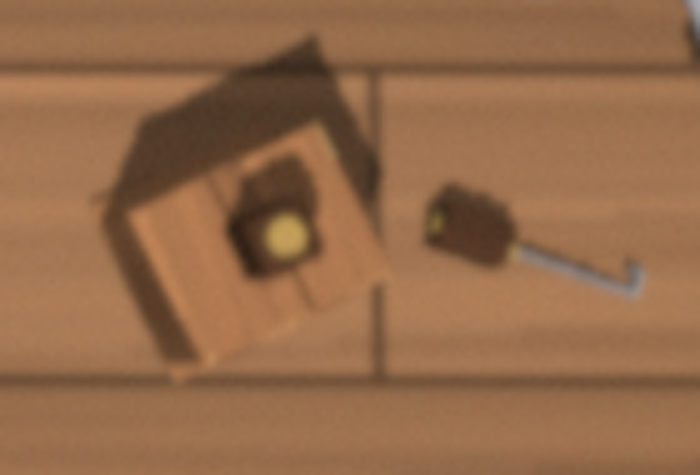

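View pics/c2.png

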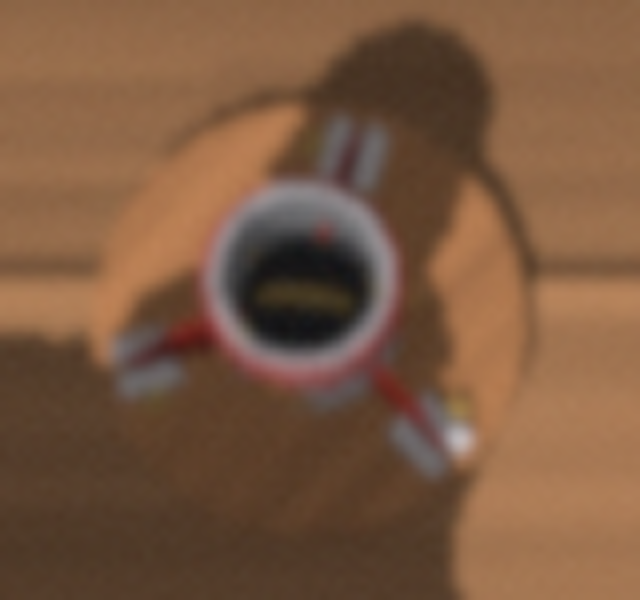

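View pics/c3.png

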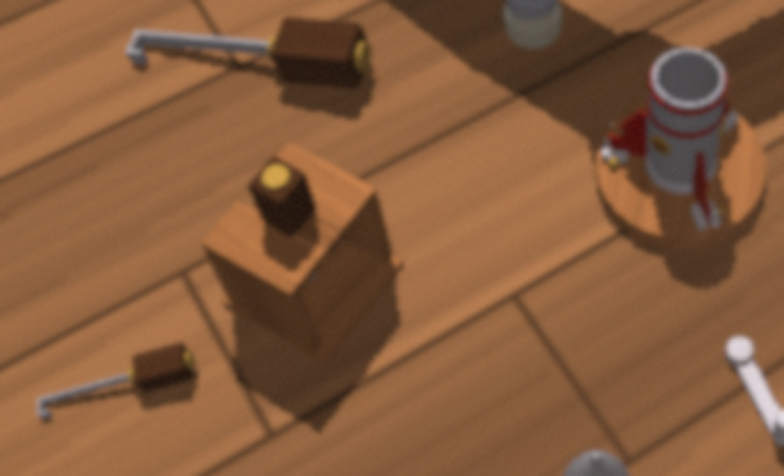

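```bash
python3 - <<'E'
from h import *
from scipy.spatial.transform import Rotation as Ro
w=V("wrist0.npz");t=V("top0.npz")
C=-w.R.T@w.t; T=Ro.from_euler('xyz',[180,0,69.154],degrees=True).as_matrix()
print("cam",C,"in tool",T.T@(C-[.2312,.6071,.3031]),"axes in tool\n",(T.T@w.R.T).round(3))
# stand corners from crop c1 (k=5, off 380,215)
for c in [(133,213),(320,122),(388,270),(205,365)]: print("corner",t.plane(380+c[0]/5,215+c[1]/5,.105).round(4))
print("knob",t.plane(380+287/5,215+235/5,.158).round(4))
# mouth: red outer ring centre in c2
print("mouth",t.plane(270+302/8,195+275/8,.138).round(4))
for c in [(262,293),(350,298)]: print("bail",t.plane(270+c[0]/8,195+c[1]/8,.085).round(4))
hsv=cv2.cvtColor(t.p,cv2.COLOR_RGB2HSV); m=cv2.inRange(hsv,(105,120,20),(130,255,255)); m[:, :150]=0;m[:,260:]=0
cs,_=cv2.findContours(m[:,:],cv2.RETR_EXTERNAL,cv2.CHAIN_APPROX_NONE); c=max(cs,key=cv2.contourArea); print(cv2.minAreaRect(c))
for q in cv2.boxPoints(cv2.minAreaRect(c)): print(t.plane(*q,.028).round(4))
E
```

```text
cam [0.16501985 0.63309765 0.37426134] in tool [ 0.00074515 -0.07109947 -0.07116134] axes in tool
 [[ 1.     0.001 -0.   ]
 [-0.001  0.96   0.281]
 [ 0.    -0.281  0.96 ]]
corner [ 0.4985 -0.2178  0.105 ]
corner [ 0.542 -0.307  0.105]
corner [ 0.4718 -0.3379  0.105 ]
corner [ 0.4268 -0.251   0.105 ]
knob [ 0.4856 -0.2786  0.158 ]
mouth [0.5615 0.0159 0.138 ]
bail [0.562  0.0294 0.085 ]
bail [0.5605 0.0027 0.085 ]
((199.1999969482422, 260.9000244140625), (50.73020553588867, 49.861961364746094), 7.125016689300537)
[0.4385 0.3632 0.028 ]
[0.5639 0.3507 0.028 ]
[0.5481 0.2223 0.028 ]
[0.4231 0.2357 0.028 ]
```

Hook-shaped things: one in the stand (top px 435,262), large lying (385,338), small lying (475,260). The middle-sized one is the one in the stand, which the crop confirms. The blue tray is at (199,261); the brown one at (160,335) is a decoy. Now a close look down the bore with the wrist camera.

arm_command(
  motion=[
    [[0.1,-0.08,0,-0.015,1],[0.1,-0.08,0,-0.015,1],[0.1,-0.08,0,-0.015,1],[0.1,-0.08,0,-0.015,1],[0.1,-0.08,0,-0.015,1],[0.1,-0.08,0,-0.015,1],[0.1,-0.08,0,-0.015,1],[0.1,-0.08,0,-0.015,1],[0.013,-0.125,-0.01,-0.015,1],[0.013,-0.125,-0.01,-0.015,1],[0.013,-0.125,-0.01,-0.015,1],[0.013,-0.125,-0.01,-0.015,1],[0.013,-0.125,-0.01,-0.015,1],[0.013,-0.125,-0.01,-0.015,1],[0.013,-0.125,-0.01,-0.015,1],[0.013,-0.125,-0.01,-0.015,1],[0,0,0,0,1]],
  ],
)

```text
time_s: 2.28
tcp_pos: [0.5924, -0.054, 0.2716]
ee_rot: [179.9, 0.1, 25.5]
ft_force: [-0.6, 0.5, -1.0]
width: 0.999
```

```bash
python3 - <<'E'
from h import *
from station import sensors
w=grab("wrist","w1"); o=sensors.get_obs(); print(o["tcp_pos"],o["ee_rot"],o["time_s"])
print(w.proj([.5615,.0159,.138]))
E
```

```text
[ 0.59261775 -0.05071372  0.27156023] [1.79987343e+02 4.85403110e-02 2.57250685e+01] 2.325
[322.38122377 123.72106206]
```

View pics/w1.png

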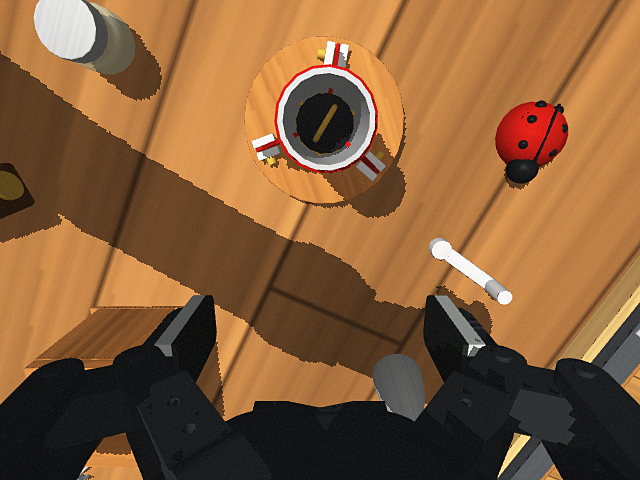

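```bash
python3 - <<'E'
from h import *
w=V("w1.npz")
crop=w.p[55:190,250:400]; cv2.imwrite("pics/w1c.png",cv2.resize(crop[:,:,::-1],None,fx=5,fy=5,interpolation=cv2.INTER_CUBIC))
hsv=cv2.cvtColor(w.p,cv2.COLOR_RGB2HSV)
m=cv2.inRange(hsv,(12,90,60),(32,255,255)); k=np.zeros_like(m); cv2.circle(k,(325,122),26,255,-1); m&=k
n,l,s,c=cv2.connectedComponentsWithStats(m); i=1+np.argmax(s[1:,4]); print(s[i],c[i])
ys,xs=np.nonzero(l==i)
P=np.array([w.plane(x,y,.089)[:2] for x,y in zip(xs,ys)]); mu=P.mean(0); u,S,vt=np.linalg.svd(P-mu); a=(P-mu)@vt[0]; print("bail c",mu,"heading",np.degrees(np.arctan2(vt[0,1],vt[0,0])),"ext",a.min(),a.max())
print("ends",mu+vt[0]*a.min(),mu+vt[0]*a.max())
# mouth: red ring
r=cv2.inRange(hsv,(0,120,80),(8,255,255))|cv2.inRange(hsv,(172,120,80),(180,255,255)); k[:]=0; cv2.circle(k,(326,119),60,255,-1); r&=k
cs,_=cv2.findContours(r,cv2.RETR_EXTERNAL,cv2.CHAIN_APPROX_NONE); c=max(cs,key=cv2.contourArea); e=cv2.fitEllipse(c); print("red",e); 
P=w.cloud(); q=P[60:185,260:390].reshape(-1,3); b=q[(q[:,2]>.132)&(q[:,2]<.15)]; print("rim depth",np.median(b[:,2]),b.min(0),b.max(0),(b.min(0)+b.max(0))/2)
(cx,cy),R=cv2.minEnclosingCircle(b[:,:2].astype(np.float32)); print("rim circ",cx,cy,R)
q=P[100:145,310:342].reshape(-1,3); print(np.percentile(q[:,2],[5,25,50,75,95,99]))
E
```

```text
[313 104  24  38 246] [324.75203252 122.58943089]
bail c [0.5624807 0.0183731] heading -95.83615071987582 ext -0.013811627380603075 0.014159118457413685
ends [0.56388512 0.03211314] [0.56104094 0.00428737]
red ((325.4403381347656, 118.4949722290039), (103.65167236328125, 109.12924194335938), 12.564000129699707)
rim depth 0.13851834955899145 [ 0.53356253 -0.01059883  0.13200764] [0.59158775 0.04721101 0.14124151] [0.56257514 0.01830609 0.13662458]
rim circ 0.5623902082443237 0.018275605514645576 0.02924170531332493
[0.06824484 0.06893454 0.06951199 0.0702708  0.09089505 0.09226313]
```

View pics/w1c.png

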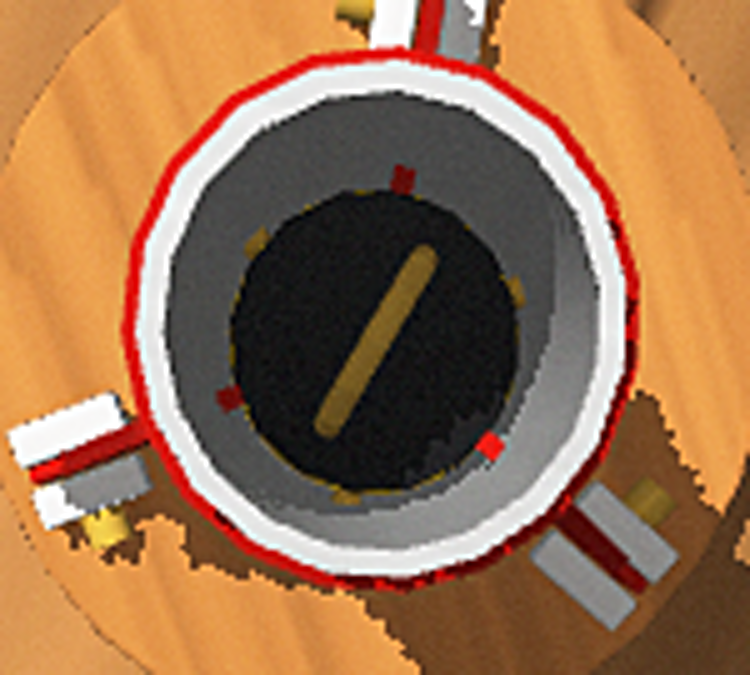

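arm_command(
  motion=[
    [[-0.027,-0.105,0,0,1],[-0.027,-0.105,0,0,1],[-0.027,-0.105,0,0,1],[-0.027,-0.105,0,0,1],[-0.027,-0.105,0,0,1],[-0.027,-0.105,0,0,1],[-0.027,-0.105,0,0,1],[0,0,0,0,1],[0,0,0,0,1]],
  ],
)

```text
time_s: 3.45
tcp_pos: [0.5183, -0.3406, 0.2715]
ee_rot: [-179.9, -0.0, 26.1]
ft_force: [-1.1, 0.7, -0.1]
width: 0.999
```

```bash
python3 - <<'E'
from h import *
from station import sensors
w=grab("wrist","w2"); o=sensors.get_obs(); print(o["tcp_pos"],o["ee_rot"],o["time_s"])
print(w.proj([.485,-.278,.105]))
E
```

```text
[ 0.51849048 -0.34024476  0.27159799] [-1.79926464e+02 -4.59873508e-02  2.61398256e+01] 3.5
[314.34293345 134.88459808]
```

View pics/w2.png

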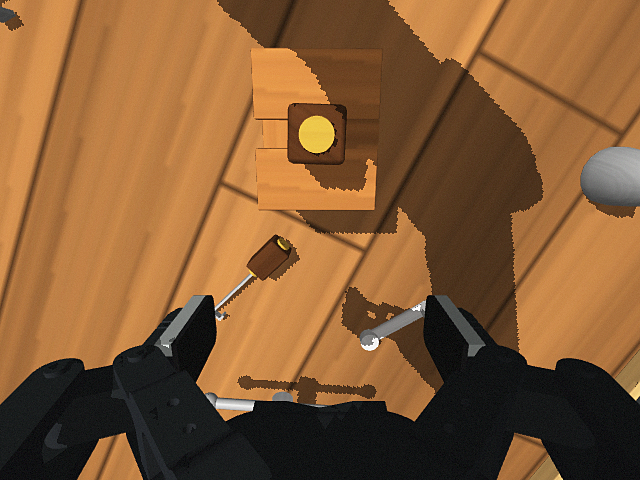

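```bash
python3 - <<'E'
from h import *
w=V("w2.npz"); P=w.cloud(); 
reg=P[30:230,230:400].reshape(-1,3)
h=reg[(reg[:,2]>.145)&(reg[:,2]<.175)]; print("handle top z",np.percentile(h[:,2],[5,50,95]))
hh=h[abs(h[:,2]-.155)<.004]
print("handle rect",cv2.minAreaRect(hh[:,:2].astype(np.float32)))
b=reg[abs(reg[:,2]-.105)<.004]; print("board",cv2.minAreaRect(b[:,:2].astype(np.float32)),np.median(b[:,2]))
hsv=cv2.cvtColor(w.p,cv2.COLOR_RGB2HSV); m=cv2.inRange(hsv,(22,140,120),(35,255,255)); m[:100]=0;m[170:]=0;m[:,:280]=0;m[:,360:]=0
ys,xs=np.nonzero(m); c=(xs.mean(),ys.mean()); print("cap px",c,len(xs),np.median(P[ys,xs,2])); print(w.plane(*c,.158))
for px in [(288,103),(346,103),(348,164),(289,163)]: print(w.plane(*px,.155))
cv2.imwrite("pics/w2c.png",cv2.resize(w.p[30:230,230:400,::-1],None,fx=3,fy=3,interpolation=cv2.INTER_CUBIC))
E
```

```text
handle top z [0.15437789 0.15640484 0.15993856]
handle rect ((0.486388623714447, -0.2769046723842621), (0.0296750757843256, 0.03005398064851761), 24.304420471191406)
board ((0.4857620596885681, -0.2769356071949005), (0.08026020973920822, 0.1005214974284172), 25.955488204956055) 0.10626184511324761
cap px (np.float64(316.10752688172045), np.float64(134.03225806451613)) 1023 0.15928035520178788
[ 0.48612239 -0.27684288  0.158     ]
[ 0.46700786 -0.2696687   0.155     ]
[ 0.49297206 -0.25691869  0.155     ]
[ 0.50764826 -0.28302762  0.155     ]
[ 0.47976989 -0.29613524  0.155     ]
```

View pics/w2c.png

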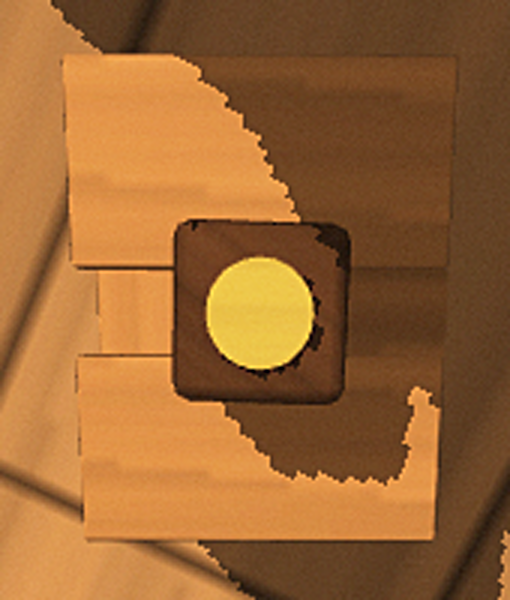

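```bash
python3 - <<'E'
from h import *
w=V("w2.npz"); P=w.cloud()
for n,(u,v) in {"L":(270,134),"L2":(282,134),"R":(360,134),"R2":(372,134),"up":(300,70),"dn":(300,190)}.items(): print(n,P[v-3:v+4,u-3:u+4].reshape(-1,3).mean(0).round(4))
E
```

```text
L [ 0.4475 -0.2958  0.0074]
L2 [ 0.4573 -0.291   0.0072]
R [ 0.5111 -0.2646  0.1063]
R2 [ 0.518  -0.2612  0.1063]
up [ 0.4604 -0.2475  0.1064]
dn [ 0.4918 -0.3135  0.111 ]
```

arm_command(
  motion=[
    [[-0.041,0.079,0,0,1],[-0.041,0.079,0,0,1],[0,0,-0.01,0,1],[0,0,-0.065,0,1],[0,0,-0.065,0,1],[0,0,-0.065,0,1],[0,0,0,0,1]],
  ],
)

```text
time_s: 4.38
tcp_pos: [0.4843, -0.2784, 0.1881]
ee_rot: [-179.8, 0.1, 26.0]
ft_force: [0.0, -0.9, 0.3]
width: 0.998
```

```bash
python3 - <<'E'
from h import *
from station import sensors
w=grab("wrist","w3"); o=sensors.get_obs(); print(o["tcp_pos"],o["ee_rot"],o["time_s"],o["ft_force"])
E
```

```text
[ 0.48491369 -0.27900783  0.18946921] [-1.79957476e+02  5.19280079e-02  2.60100506e+01] 4.425 [-0.11918511  0.18431376 -0.50848453]
```

View pics/w3.png

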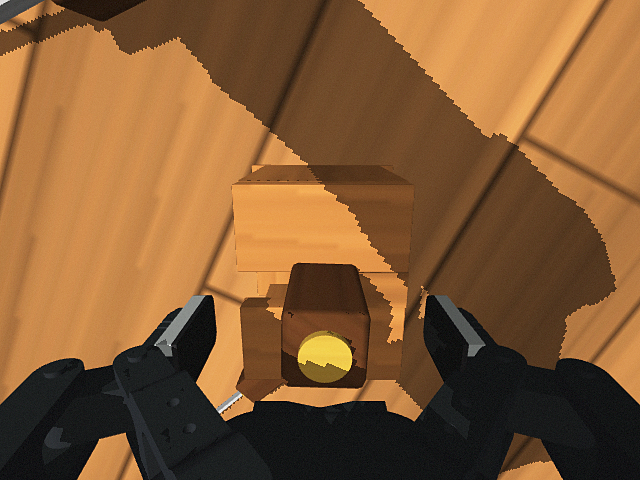

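arm_command(
  motion=[
    [[0.003,0.004,0,0,1],[0,0,0,0,0.4],[0,0,0,0,0.2],[0,0,0,0,0],[0,0,0,0,0],[0,0,0,0,0],[0,0,0,0,0]],
  ],
)

```text
time_s: 5.3
tcp_pos: [0.486, -0.278, 0.1904]
ee_rot: [180.0, -0.0, 25.9]
ft_force: [-1.3, 0.3, 5.0]
width: 0.349
```

```bash
python3 - <<'E'
from station import sensors
o=sensors.get_obs(); print(o)
E
```

```text
{'time_s': 5.3, 'qpos': array([  8.46307229,  27.44391077,  22.71273864, 110.99942547,
       -14.7705668 ,  44.31531649,  65.46042862]), 'joint_velocities': array([ 0.00842214, -0.00741911,  0.06641061,  0.0567706 , -0.011455  ,
        0.00254087, -0.05154639]), 'effort': array([-3.88303434e-02, -4.30014825e+01,  4.48843494e+00, -1.81689191e+01,
       -3.38702125e-02, -2.66327905e-01,  3.30326460e-03]), 'tcp_pos': array([ 0.4859679 , -0.2779643 ,  0.19040437]), 'ee_rot': array([ 1.79964880e+02, -3.60641556e-02,  2.59446427e+01]), 'ft_force': array([-1.29096033,  0.28801286,  4.96412556]), 'wrist_torque': array([ 0.08697035,  0.14557853, -0.03431725]), 'width': 0.34914405401104437}
```

arm_command(
  motion=[
    [[0,0,0.025,0,0],[0,0,0.075,0,0],[0,0,0.0875,0,0],[0,0,0.0875,0,0],[0,0,0.0875,0,0],[0.03,0.0915,0,-0.0177,0],[0.03,0.0915,0,-0.0177,0],[0.03,0.0915,0,-0.0177,0],[0.03,0.0915,0,-0.0177,0],[0.03,0.0915,0,-0.0177,0],[0.03,0.0915,0,-0.0177,0],[0.03,0.0915,0,-0.0177,0],[0.032,0.092,0,-0.0177,0],[0,0,0,-0.0177,0],[0,0,0,-0.0177,0],[0,0,0,0,0],[0,0,0,0,0]],
  ],
)

```text
time_s: 7.42
tcp_pos: [0.5824, 0.0152, 0.3349]
ee_rot: [180.0, 0.0, -5.9]
ft_force: [0.0, -0.4, 0.1]
width: 0.348
```

```bash
python3 - <<'E'
from h import *
from station import sensors
o=sensors.get_obs(); print(o["tcp_pos"],o["ee_rot"],o["time_s"],o["ft_force"],o["wrist_torque"],o["width"])
w=grab("wrist","w4")
foot=o["tcp_pos"]-[0,0,.1794]; print(foot,w.proj(foot),w.proj([.5623,.018,.138]))
cv2.imwrite("pics/w4c.png",cv2.resize(w.p[180:480,180:460,::-1],None,fx=2,fy=2,interpolation=cv2.INTER_CUBIC))
s=grab("scene","s4"); cv2.imwrite("pics/s4c.png",cv2.resize(s.p[130:310,250:440,::-1],None,fx=4,fy=3.3,interpolation=cv2.INTER_CUBIC)); print(s.proj(foot))
E
```

```text
[0.58237577 0.0151528  0.33492085] [ 1.79992788e+02  8.76911904e-03 -5.86355879e+00] 7.425 [ 0.02879247 -0.35918102  0.07977781] [-0.00928618 -0.00180269 -0.06583949] 0.3479168023185556
[0.58237577 0.0151528  0.15552085] [318.77282152 235.03584463] [292.96689307 227.9064866 ]
[350.61688115 239.24862256]
```

View pics/w4c.png

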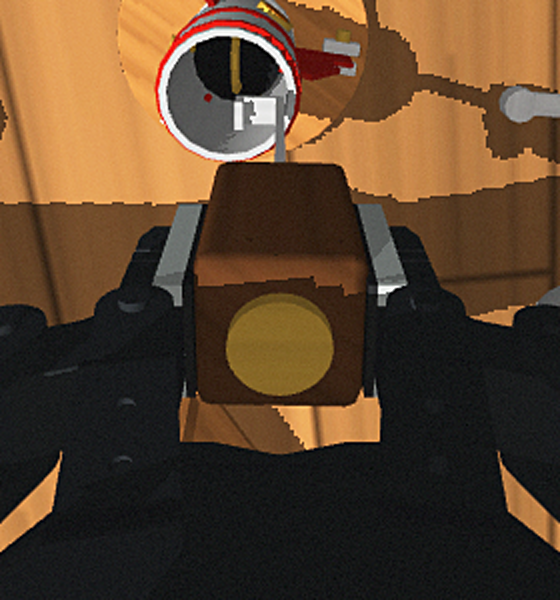

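View pics/s4c.png

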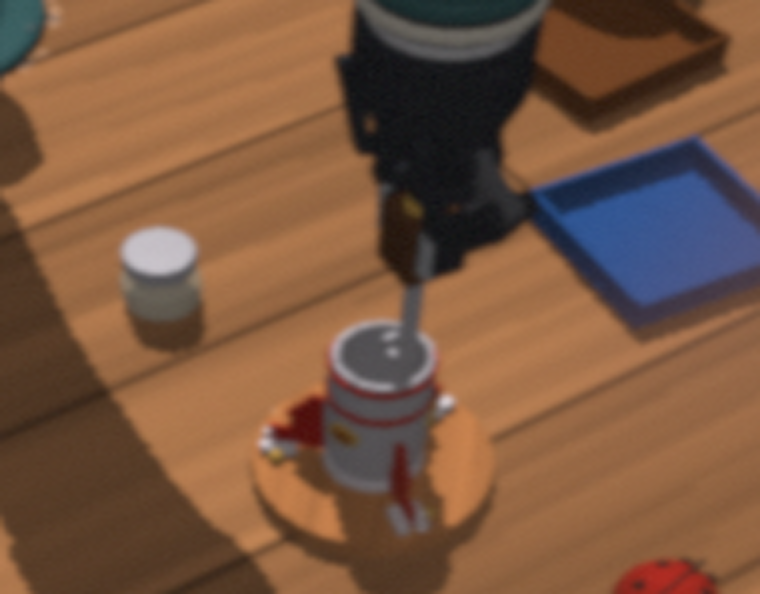

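arm_command(
  motion=[
    [[0.0007,0,-0.025,0,0],[0,0,-0.025,0,0],[0,0,-0.025,0,0],[0,0,-0.025,0,0],[0,0,-0.025,0,0],[0,0,-0.0125,0,0],[0,0,0,0,0],[0,0,0,0,0]],
  ],
)

```text
time_s: 8.52
tcp_pos: [0.583, 0.0152, 0.2802]
ee_rot: [-180.0, -0.0, -5.9]
ft_force: [-0.8, 0.2, -0.9]
width: 0.347
```

```bash
cat > st.py <<'E'
from station import sensors
o=sensors.get_obs(); print(o["tcp_pos"].round(4),o["ee_rot"].round(2),o["time_s"],o["ft_force"].round(2),o["wrist_torque"].round(3),round(o["width"],3),"foot z",round(o["tcp_pos"][2]-.1794,4))
E
python3 st.py; python3 - <<'E'
from h import *
w=grab("wrist","w5")
cv2.imwrite("pics/w5c.png",cv2.resize(w.p[180:330,240:400,::-1],None,fx=4,fy=4,interpolation=cv2.INTER_CUBIC))
E
```

```text
[0.583  0.0152 0.2802] [-1.7999e+02 -4.0000e-02 -5.9100e+00] 8.525 [-0.78  0.22 -0.85] [ 0.053 -0.038 -0.062] 0.347 foot z 0.1008
```

View pics/w5c.png

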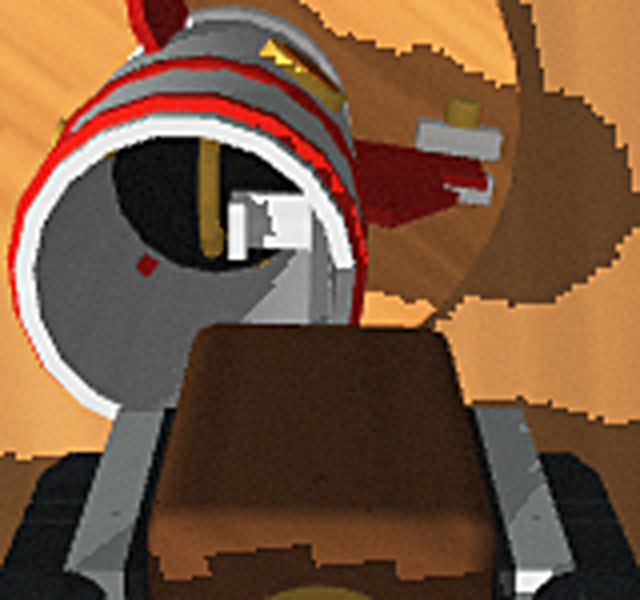

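arm_command(
  motion=[
    [[0,0,-0.005,0,0],[0,0,-0.005,0,0],[0,0,-0.005,0,0],[0,0,-0.005,0,0],[0,0,-0.005,0,0],[0,0,-0.005,0,0],[0,0,0,0,0]],
  ],
)

```text
time_s: 9.45
tcp_pos: [0.5827, 0.0153, 0.2677]
ee_rot: [180.0, 0.0, -5.9]
ft_force: [0.3, 0.3, -0.7]
width: 0.342
```

```bash
python3 st.py
```

```text
[0.5827 0.0153 0.2677] [ 1.7999e+02  2.0000e-02 -5.9100e+00] 9.45 [ 0.34  0.26 -0.69] [ 0.02   0.038 -0.006] 0.342 foot z 0.0883
```

arm_command(
  motion=[
    [[0,0,-0.005,0,0],[0,0,-0.005,0,0],[0,0,-0.005,0,0],[0,0,-0.005,0,0],[0,0,-0.005,0,0],[0,0,-0.005,0,0],[0,0,-0.005,0,0],[0,0,-0.003,0,0],[0,0,0,0,0]],
  ],
)

```text
time_s: 10.58
tcp_pos: [0.5828, 0.0152, 0.2526]
ee_rot: [180.0, 0.0, -5.9]
ft_force: [-0.3, -0.3, -0.4]
width: 0.344
```

```bash
python3 st.py; python3 - <<'E'
from h import *
w=grab("wrist","w6")
cv2.imwrite("pics/w6c.png",cv2.resize(w.p[180:330,240:400,::-1],None,fx=4,fy=4,interpolation=cv2.INTER_CUBIC))
E
```

```text
[0.5828 0.0152 0.2526] [ 1.7999e+02  1.0000e-02 -5.9100e+00] 10.575 [-0.27 -0.3  -0.42] [ 0.014  0.001 -0.02 ] 0.344 foot z 0.0732
```

View pics/w6c.png

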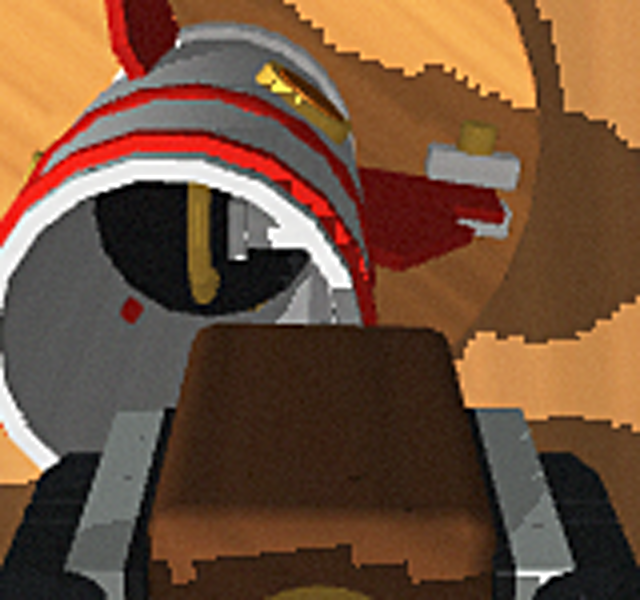

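arm_command(
  motion=[
    [[0,0,-0.0035,0,0],[-0.0042,0.0004,0,0,0],[-0.0042,0.0004,0,0,0],[-0.0042,0.0004,0,0,0],[0,0,0,0,0]],
  ],
)

```text
time_s: 11.25
tcp_pos: [0.5776, 0.0158, 0.2513]
ee_rot: [-180.0, -0.0, -5.9]
ft_force: [-0.3, -0.4, -1.0]
width: 0.347
```

```bash
python3 st.py
```

```text
[0.5776 0.0158 0.2513] [-180.    -0.    -5.9] 11.25 [-0.33 -0.4  -1.04] [ 0.028 -0.046  0.051] 0.347 foot z 0.0719
```

No contact after 5 mm, so the tip is passing under the wire. Continuing.

arm_command(
  motion=[
    [[-0.0042,0.0004,0,0,0],[-0.0042,0.0004,0,0,0],[-0.0042,0.0004,0,0,0],[-0.0042,0.0004,0,0,0],[-0.0042,0.0004,0,0,0],[0,0,0,0,0]],
  ],
)

```text
time_s: 12.0
tcp_pos: [0.5692, 0.0166, 0.2513]
ee_rot: [-180.0, 0.0, -5.9]
ft_force: [-0.0, -0.8, -1.1]
width: 0.343
```

```bash
python3 st.py; python3 - <<'E'
from h import *
w=grab("wrist","w7")
cv2.imwrite("pics/w7c.png",cv2.resize(w.p[180:330,240:400,::-1],None,fx=4,fy=4,interpolation=cv2.INTER_CUBIC))
E
```

```text
[0.5692 0.0166 0.2513] [-180.     0.    -5.9] 12.0 [-0.04 -0.84 -1.09] [ 0.016 -0.025  0.015] 0.343 foot z 0.0719
```

View pics/w7c.png

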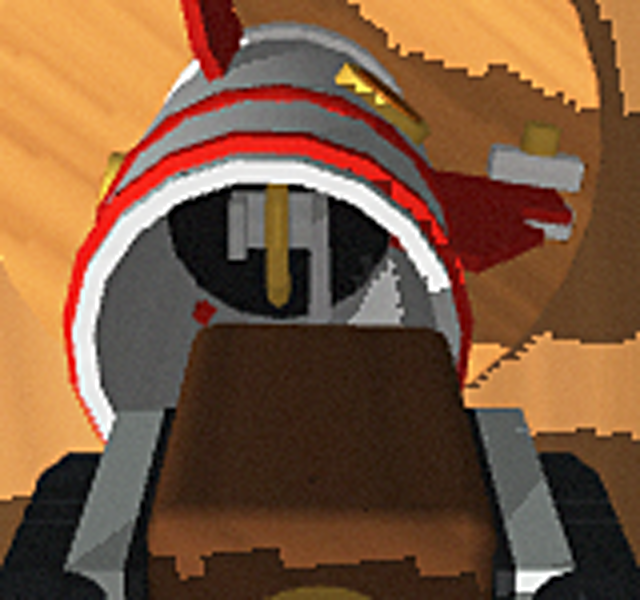

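arm_command(
  motion=[
    [[0,0,0.006,0,0],[0,0,0.006,0,0],[0,0,0.006,0,0],[0,0,0.006,0,0],[0,0,0.004,0,0],[0,0,0.004,0,0],[0,0,0.004,0,0],[0,0,0.004,0,0]],
  ],
)

```text
time_s: 13.05
tcp_pos: [0.5689, 0.0165, 0.2667]
ee_rot: [180.0, 0.1, -5.9]
ft_force: [0.4, -0.1, -6.4]
width: 0.346
```

```bash
python3 st.py
```

```text
[0.5689 0.0165 0.2667] [ 1.7997e+02  8.0000e-02 -5.9100e+00] 13.05 [ 0.39 -0.1  -6.43] [ 0.027 -0.091 -0.009] 0.346 foot z 0.0873
```

arm_command(
  motion=[
    [[0,0,0.006,0,0],[0,0,0.006,0,0],[0,0,0.006,0,0],[0,0,0.006,0,0],[0,0,0.006,0,0],[0,0,0.006,0,0]],
  ],
)

```text
time_s: 13.8
tcp_pos: [0.5693, 0.0165, 0.2819]
ee_rot: [180.0, -0.0, -5.9]
ft_force: [-0.1, 0.4, -7.0]
width: 0.341
```

```bash
python3 st.py
```

```text
[0.5693 0.0165 0.2819] [180.    -0.    -5.91] 13.8 [-0.08  0.38 -7.01] [-0.044  0.018  0.013] 0.341 foot z 0.1025
```

arm_command(
  motion=[
    [[0,0,0.006,0,0],[0,0,0.006,0,0],[0,0,0.006,0,0],[0,0,0.006,0,0],[0,0,0.006,0,0],[0,0,0.006,0,0],[0,0,0.006,0,0],[0,0,0.006,0,0],[0,0,0.012,0,0],[0,0,0.015,0,0],[0,0,0.015,0,0],[0,0,0.015,0,0]],
  ],
)

```text
time_s: 15.3
tcp_pos: [0.5694, 0.0165, 0.3242]
ee_rot: [-180.0, -0.0, -5.9]
ft_force: [0.6, 0.8, -2.8]
width: 0.348
```

```bash
python3 st.py
```

```text
[0.5694 0.0165 0.3242] [-1.80e+02 -1.00e-02 -5.91e+00] 15.3 [ 0.57  0.76 -2.81] [ 0.001 -0.06   0.023] 0.348 foot z 0.1448
```

arm_command(
  motion=[
    [[0,0,0.015,0,0],[0,0,0.015,0,0],[0,0,0.015,0,0],[0,0,0.015,0,0],[0,0,0.015,0,0],[0,0,0.015,0,0],[0,0,0.015,0,0],[0,0,0.015,0,0],[0,0,0.015,0,0],[0,0,0.015,0,0],[0,0,0.015,0,0],[0,0,0.015,0,0],[0,0,0.015,0,0],[0,0,0.01,0,0],[0,0,0.005,0,0],[0,0,0,0,0],[0,0,0,0,0]],
  ],
)

```text
time_s: 17.42
tcp_pos: [0.5693, 0.0165, 0.4075]
ee_rot: [180.0, 0.0, -5.9]
ft_force: [-0.7, -0.2, -2.5]
width: 0.344
```

```bash
python3 st.py; python3 - <<'E'
from h import *
w=grab("wrist","w8"); s=grab("scene","s8")
cv2.imwrite("pics/s8c.png",cv2.resize(s.p[100:310,240:460,::-1],None,fx=2.8,fy=2.8,interpolation=cv2.INTER_CUBIC))
E
```

```text
[0.5693 0.0165 0.4075] [ 1.7999e+02  2.0000e-02 -5.9100e+00] 17.425 [-0.7  -0.16 -2.47] [-0.018 -0.044 -0.028] 0.344 foot z 0.2281
```

View pics/w8.png

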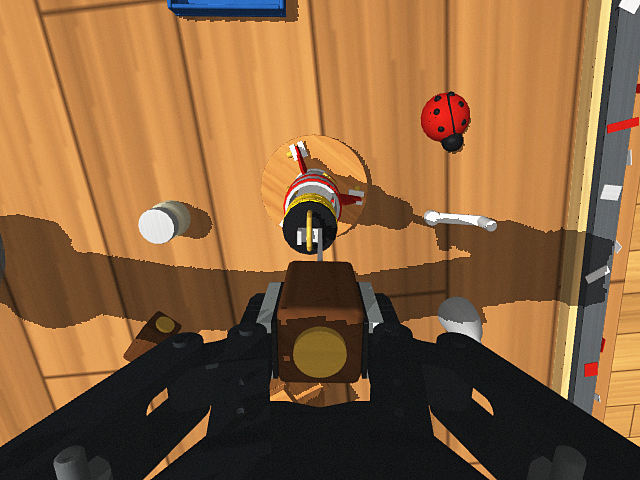

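View pics/s8c.png

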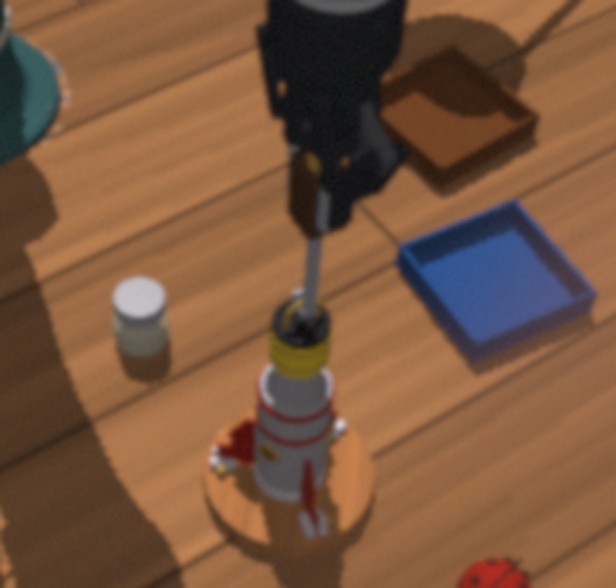

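arm_command(
  motion=[
    [[-0.0025,0.01,0,0,0],[-0.005,0.02,0,0,0],[-0.0075,0.0307,0,0,0],[-0.01,0.0407,0,0,0],[-0.01,0.0407,0,0,0],[-0.01,0.0407,0,0,0],[-0.01,0.0407,0,0,0],[-0.01,0.0407,0,0,0],[-0.01,0.0407,0,0,0],[-0.01,0.0407,0,0,0],[-0.01,0.0407,0,0,0],[-0.01,0.0407,0,0,0],[-0.01,0.0407,0,0,0],[-0.01,0.0407,0,0,0],[-0.01,0.0407,0,0,0],[-0.01,0.0407,0,0,0],[-0.01,0.0407,0,0,0],[-0.0075,0.0307,0,0,0],[-0.005,0.02,0,0,0],[-0.0025,0.01,0,0,0]],
  ],
)

```text
time_s: 20.02
tcp_pos: [0.5013, 0.2933, 0.4076]
ee_rot: [180.0, -0.0, -5.9]
ft_force: [-0.6, 0.6, -1.9]
width: 0.34
```

```bash
python3 st.py; python3 - <<'E'
from h import *
w=grab("wrist","w9"); s=grab("scene","s9")
cv2.imwrite("pics/s9c.png",cv2.resize(s.p[60:260,320:520,::-1],None,fx=3,fy=3,interpolation=cv2.INTER_CUBIC))
print(w.proj([.4945,.2945,.005]))
E
```

```text
[0.5013 0.2933 0.4076] [179.99  -0.    -5.9 ] 20.025 [-0.65  0.65 -1.95] [-0.024  0.008 -0.007] 0.34 foot z 0.2282
[313.80730239 188.88334678]
```

View pics/w9.png

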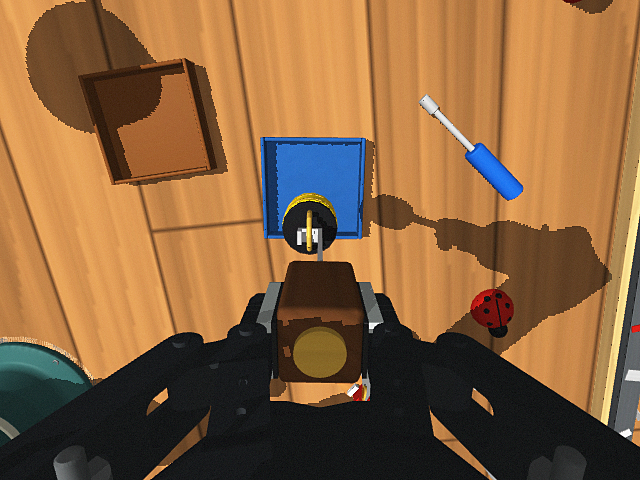

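View pics/s9c.png

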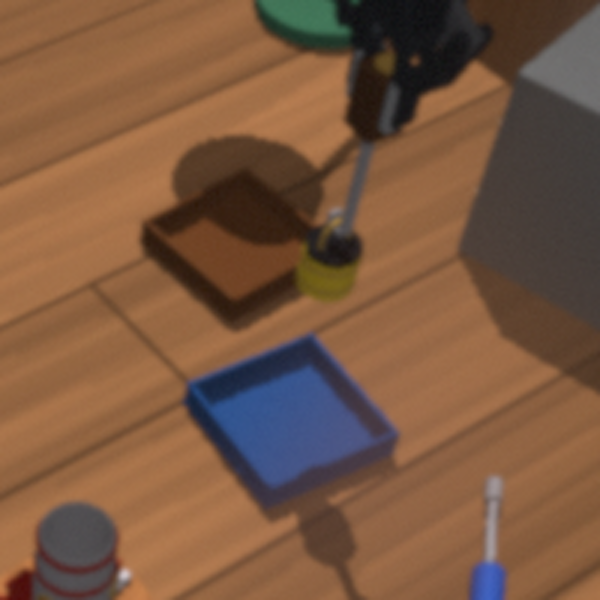

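arm_command(
  motion=[
    [[0,0,-0.01,0,0],[0,0,-0.02,0,0],[0,0,-0.03,0,0],[0,0,-0.035,0,0],[0,0,-0.035,0,0],[0,0,-0.035,0,0],[0,0,-0.035,0,0],[0,0,-0.035,0,0],[0,0,-0.035,0,0],[0,0,-0.035,0,0],[0,0,-0.03,0,0],[0,0,-0.02,0,0],[0,0,-0.015,0,0],[0,0,-0.01,0,0],[0,0,0,0,0]],
  ],
)

```text
time_s: 22.0
tcp_pos: [0.5014, 0.293, 0.2556]
ee_rot: [180.0, 0.0, -5.9]
ft_force: [-0.5, -0.4, -2.6]
width: 0.343
```

```bash
python3 st.py; python3 - <<'E'
from h import *
w=grab("wrist","w10"); s=grab("scene","s10")
cv2.imwrite("pics/s10c.png",cv2.resize(s.p[120:260,350:490,::-1],None,fx=4,fy=4,interpolation=cv2.INTER_CUBIC))
cv2.imwrite("pics/w10c.png",cv2.resize(w.p[60:330,180:460,::-1],None,fx=2,fy=2))
E
```

```text
[0.5014 0.293  0.2556] [179.99   0.    -5.91] 22.0 [-0.5  -0.4  -2.55] [ 0.008 -0.033  0.021] 0.343 foot z 0.0762
```

View pics/s10c.png

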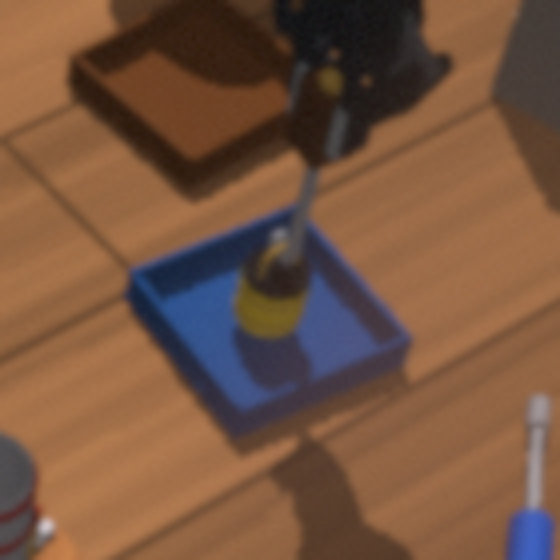

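View pics/w10c.png

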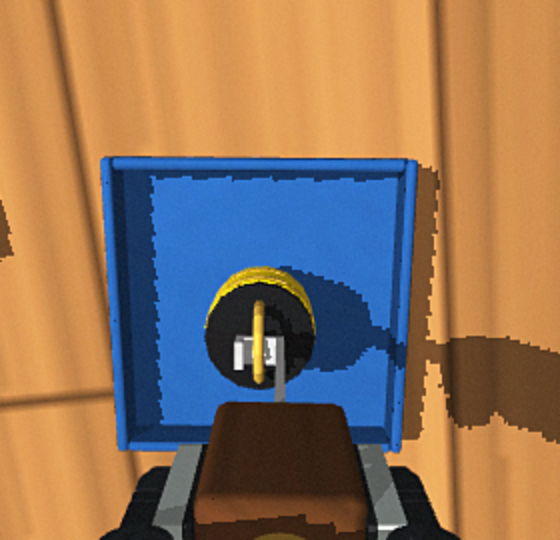

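arm_command(
  motion=[
    [[0,0,-0.005,0,0],[0,0,-0.005,0,0],[0,0,-0.005,0,0],[0,0,-0.005,0,0],[0,0,-0.004,0,0],[0,0,-0.004,0,0],[0,0,-0.004,0,0],[0,0,-0.004,0,0],[0,0,-0.004,0,0],[0,0,-0.004,0,0],[0,0,-0.004,0,0],[0,0,-0.004,0,0],[0,0,0,0,0]],
  ],
)

```text
time_s: 23.72
tcp_pos: [0.5014, 0.293, 0.2348]
ee_rot: [180.0, 0.0, -5.9]
ft_force: [-1.0, 0.5, -1.0]
width: 0.344
```

```bash
python3 st.py; python3 - <<'E'
from h import *
w=grab("wrist","w11"); P=w.cloud()
cv2.imwrite("pics/w11c.png",cv2.resize(w.p[120:280,250:370,::-1],None,fx=4,fy=4))
E
```

```text
[0.5014 0.293  0.2348] [179.99   0.    -5.91] 23.725 [-1.02  0.51 -0.95] [-0.012  0.038 -0.035] 0.344 foot z 0.0554
```

View pics/w11c.png

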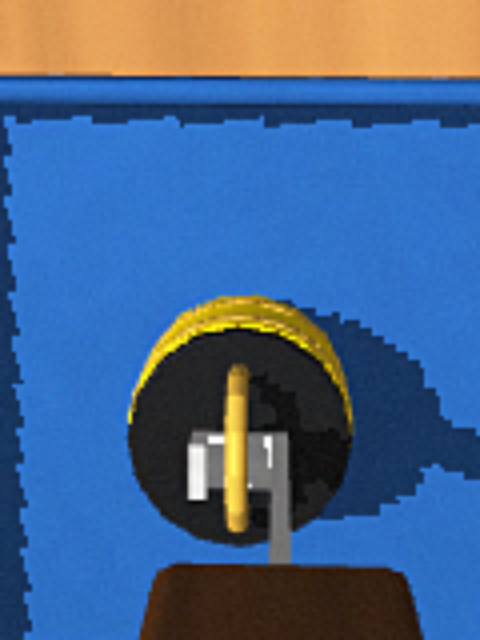

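arm_command(
  motion=[
    [[0,0,-0.004,0,0],[0,0,-0.004,0,0],[0,0,-0.004,0,0],[0,0,-0.003,0,0],[0,0,0,0,0],[0,0,0,0,0]],
  ],
)

```text
time_s: 24.52
tcp_pos: [0.5014, 0.293, 0.2289]
ee_rot: [180.0, -0.0, -5.9]
ft_force: [0.2, -0.0, -1.0]
width: 0.345
```

```bash
python3 st.py; python3 - <<'E'
from h import *
w=grab("wrist","w12"); P=w.cloud()
q=P[150:330,200:420].reshape(-1,3); d=q[(q[:,2]>.035)&(q[:,2]<.055)]; print(len(d),np.median(d[:,2]),np.percentile(d[:,2],[10,90]))
cv2.imwrite("pics/w12c.png",cv2.resize(w.p[120:300,250:370,::-1],None,fx=4,fy=4))
E
```

```text
[0.5014 0.293  0.2289] [180.    -0.    -5.91] 24.525 [ 0.19 -0.01 -1.03] [ 0.018  0.075 -0.006] 0.345 foot z 0.0495
2181 0.046145779262231325 [0.04469914 0.04743647]
```

View pics/w12c.png

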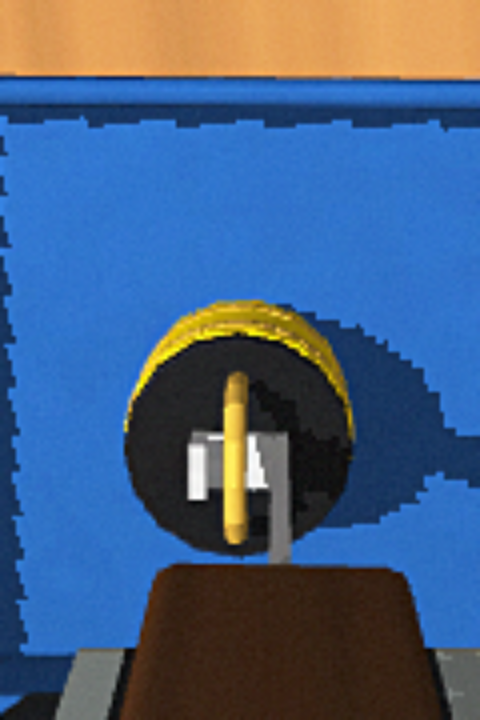

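arm_command(
  motion=[
    [[0.005,-0.0005,0,0,0],[0.005,-0.0005,0,0,0],[0.005,-0.0005,0,0,0],[0.005,-0.0005,0,0,0],[0,0,0,0,0]],
  ],
)

```text
time_s: 25.2
tcp_pos: [0.5096, 0.2921, 0.2289]
ee_rot: [180.0, -0.0, -5.9]
ft_force: [0.2, -0.3, 0.2]
width: 0.346
```

```bash
python3 st.py
```

```text
[0.5096 0.2921 0.2289] [ 1.7999e+02 -1.0000e-02 -5.9200e+00] 25.2 [ 0.16 -0.27  0.16] [-0.022  0.004  0.002] 0.346 foot z 0.0495
```

arm_command(
  motion=[
    [[0.006,-0.0006,0,0,0],[0.006,-0.0006,0,0,0],[0.006,-0.0006,0,0,0],[0.006,-0.0006,0,0,0],[0.006,-0.0006,0,0,0],[0,0,0,0,0]],
  ],
)

```text
time_s: 25.95
tcp_pos: [0.5215, 0.2909, 0.2289]
ee_rot: [180.0, -0.0, -5.9]
ft_force: [0.1, -0.4, -1.3]
width: 0.342
```

```bash
python3 st.py; python3 - <<'E'
from h import *
w=grab("wrist","w13")
cv2.imwrite("pics/w13c.png",cv2.resize(w.p[120:300,220:370,::-1],None,fx=4,fy=4))
E
```

```text
[0.5215 0.2909 0.2289] [ 1.80e+02 -1.00e-02 -5.92e+00] 25.95 [ 0.14 -0.38 -1.33] [ 0.01  -0.002  0.027] 0.342 foot z 0.0495
```

View pics/w13c.png

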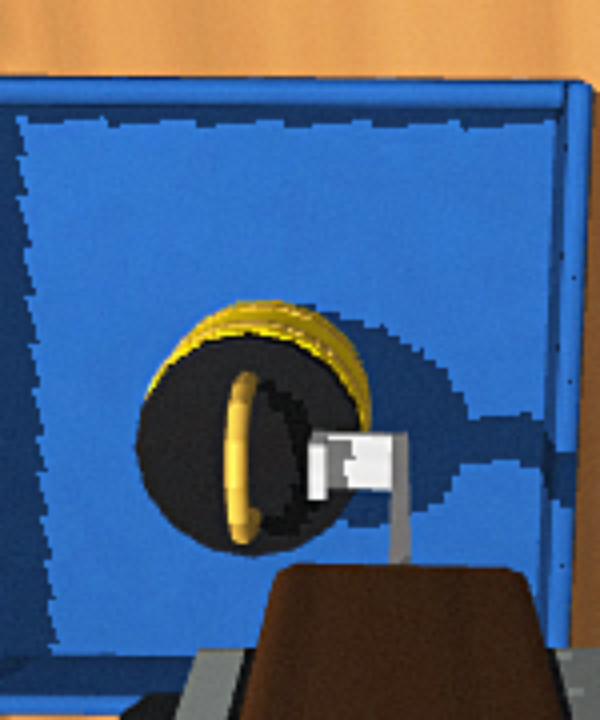

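arm_command(
  motion=[
    [[0,0,0.02,0,0],[0,0,0.0675,0,0],[0,0,0.0675,0,0],[0,0,0.0675,0,0],[0,0,0.0675,0,0],[-0.0032,-0.05,0,0.0118,0],[-0.0063,-0.1,0,0.0118,0],[-0.0063,-0.1,0,0.0118,0],[-0.0063,-0.1,0,0.0118,0],[-0.0063,-0.1,0,0.0118,0],[-0.0063,-0.1,0,0.0118,0],[-0.0063,-0.1,0,0.0118,0],[-0.0063,-0.1,0,0.0118,0],[-0.0063,-0.1,0,0.0118,0],[-0.0063,-0.1,0,0.0118,0],[-0.0063,-0.1,0,0.0118,0],[-0.0063,-0.1,0,0.0118,0],[-0.0063,-0.1,0,0.0118,0],[-0.0063,-0.1,0,0.0118,0],[-0.0042,-0.068,0,0.0118,0]],
  ],
)

```text
time_s: 28.5
tcp_pos: [0.4851, -0.2782, 0.3456]
ee_rot: [179.9, -0.0, 25.9]
ft_force: [0.1, -0.3, -0.5]
width: 0.345
```

arm_command(
  motion=[
    [[0,0,0,0,0],[0,0,0,0,0]],
  ],
)

```text
time_s: 28.75
tcp_pos: [0.4858, -0.2753, 0.3451]
ee_rot: [-180.0, -0.0, 26.0]
ft_force: [-0.4, -0.5, -0.1]
width: 0.346
```

```bash
python3 st.py; python3 - <<'E'
from h import *
w=grab("wrist","w14"); s=grab("scene","s14"); t=grab("top","t14")
cv2.imwrite("pics/w14c.png",cv2.resize(w.p[130:430,180:460,::-1],None,fx=2,fy=2))
cv2.imwrite("pics/s14c.png",cv2.resize(s.p[190:350,130:290,::-1],None,fx=3.5,fy=3.5))
E
```

```text
[ 0.4858 -0.2753  0.3451] [-1.7997e+02 -4.0000e-02  2.5980e+01] 28.75 [-0.36 -0.51 -0.09] [0.032 0.027 0.029] 0.346 foot z 0.1657
```

View pics/w14c.png

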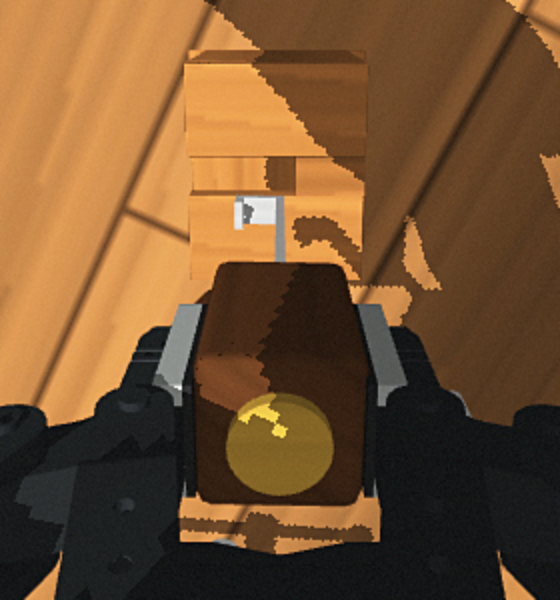

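View pics/s14c.png

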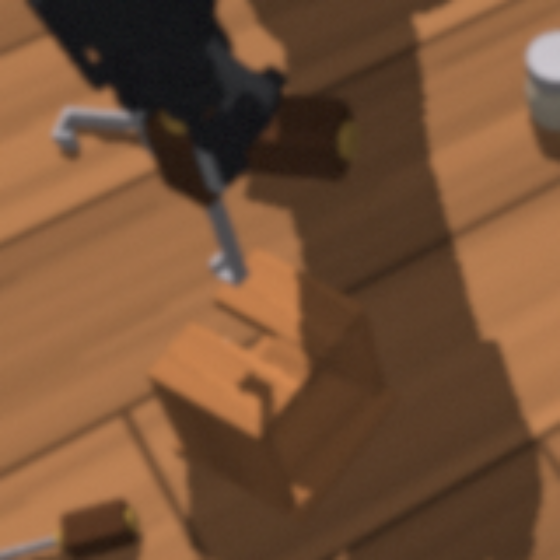

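View pics/s14.png

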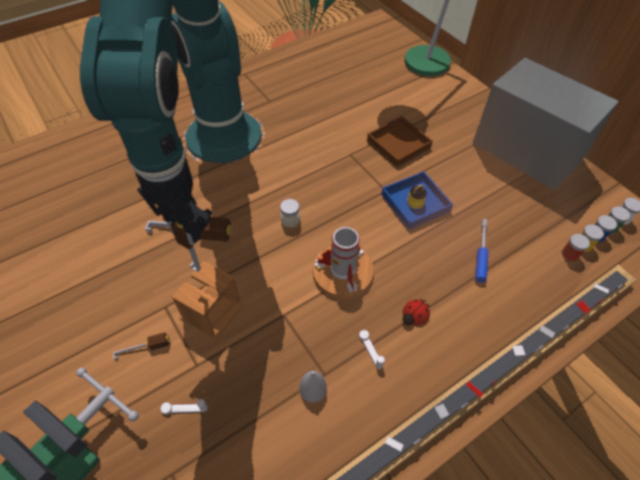

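arm_command(
  motion=[
    [[0,-0.004,-0.02,0,0],[0,0,-0.04,0,0],[0,0,-0.04,0,0],[0,0,-0.02,0,0],[0,0,0,0,0],[0,0,0,0,0]],
  ],
)

```text
time_s: 29.65
tcp_pos: [0.4858, -0.278, 0.2972]
ee_rot: [180.0, -0.0, 25.9]
ft_force: [0.6, -0.2, 0.6]
width: 0.345
```

```bash
python3 st.py; python3 - <<'E'
from h import *
w=grab("wrist","w15")
cv2.imwrite("pics/w15c.png",cv2.resize(w.p[130:430,180:460,::-1],None,fx=2,fy=2))
E
```

```text
[ 0.4858 -0.278   0.2972] [ 1.7997e+02 -2.0000e-02  2.5940e+01] 29.65 [ 0.59 -0.24  0.63] [-0.041 -0.009  0.028] 0.345 foot z 0.1178
```

View pics/w15c.png

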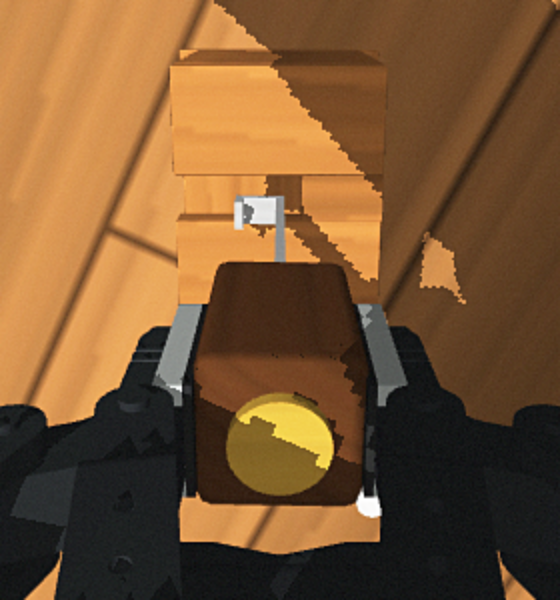

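arm_command(
  motion=[
    [[0,0,-0.01,0,0],[0,0,-0.01,0,0],[0,0,-0.01,0,0],[0,0,-0.01,0,0],[0,0,-0.01,0,0],[0,0,-0.01,0,0],[0,0,0,0,0]],
  ],
)

```text
time_s: 30.58
tcp_pos: [0.4855, -0.2777, 0.2725]
ee_rot: [-180.0, 0.0, 26.0]
ft_force: [0.0, -0.1, 0.2]
width: 0.345
```

```bash
python3 st.py; python3 - <<'E'
from h import *
w=grab("wrist","w16")
cv2.imwrite("pics/w16c.png",cv2.resize(w.p[130:430,180:460,::-1],None,fx=2,fy=2))
E
```

```text
[ 0.4855 -0.2777  0.2725] [-1.7997e+02  3.0000e-02  2.5950e+01] 30.575 [ 0.02 -0.13  0.18] [ 0.021  0.013 -0.012] 0.345 foot z 0.0931
```

View pics/w16c.png

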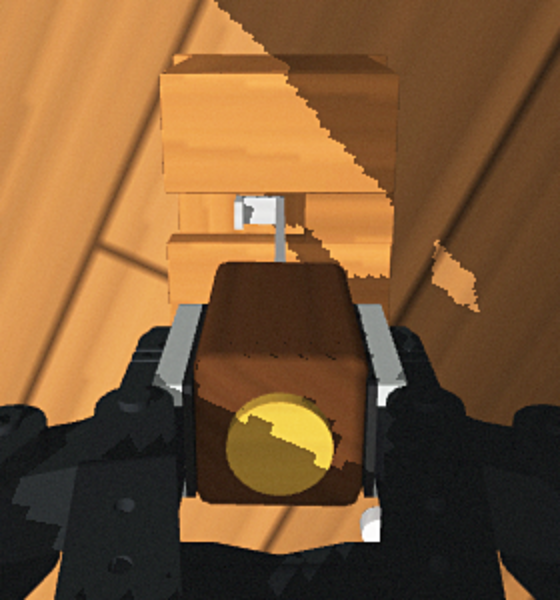

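In the notch, no contact. Lower the remaining 82 mm, the last part slowly.

arm_command(
  motion=[
    [[0,0,-0.025,0,0],[0,0,-0.03,0,0],[0,0,-0.03,0,0],[0,0,-0.03,0,0],[0,0,-0.03,0,0],[0,0,-0.025,0,0],[0,0,-0.015,0,0],[0,0,-0.008,0,0],[0,0,-0.005,0,0],[0,0,-0.004,0,0],[0,0,0,0,0]],
  ],
)

```text
time_s: 32.0
tcp_pos: [0.4857, -0.2778, 0.1922]
ee_rot: [180.0, -0.0, 26.0]
ft_force: [0.2, 0.4, -1.2]
width: 0.342
```

```bash
python3 st.py
```

```text
[ 0.4857 -0.2778  0.1922] [ 1.7999e+02 -1.0000e-02  2.5950e+01] 32.0 [ 0.25  0.36 -1.23] [ 0.068 -0.018  0.013] 0.342 foot z 0.0128
```

arm_command(
  motion=[
    [[0,0,-0.003,0,0],[0,0,-0.002,0,0],[0,0,0,0,0]],
  ],
)

```text
time_s: 32.38
tcp_pos: [0.4857, -0.2778, 0.1904]
ee_rot: [180.0, -0.0, 26.0]
ft_force: [-1.2, -0.0, 2.8]
width: 0.343
```

```bash
python3 st.py
```

```text
[ 0.4857 -0.2778  0.1904] [ 1.800e+02 -2.000e-02  2.595e+01] 32.375 [-1.19 -0.    2.77] [0.184 0.274 0.018] 0.343 foot z 0.011
```

arm_command(
  motion=[
    [[0,0,0,0,0.4],[0,0,0,0,0.5],[0,0,0,0,0.7],[0,0,0,0,1],[0,0,0,0,1],[0,0,0,0,1],[0,0,0.02,0,1],[0,0,0.05,0,1],[0,0,0.1,0,1],[0,0,0.1,0,1],[0.03,-0.06,0.05,0,1],[0.03,-0.06,0,0,1],[0.03,-0.06,0,0,1],[0,0,0,0,1],[0,0,0,0,1]],
  ],
)

```text
time_s: 34.25
tcp_pos: [0.5213, -0.3492, 0.3181]
ee_rot: [-180.0, 0.0, 26.0]
ft_force: [0.3, 0.3, -0.7]
width: 1.003
```

```bash
python3 st.py; python3 - <<'E'
from h import *
w=grab("wrist","w17"); t=grab("top","t17"); s=grab("scene","s17")
P=w.cloud(); r=P[30:300,200:450].reshape(-1,3); h=r[abs(r[:,2]-.156)<.005]; print(len(h),np.median(h[:,2]),cv2.minAreaRect(h[:,:2].astype(np.float32)))
b=r[abs(r[:,2]-.106)<.004]; print(cv2.minAreaRect(b[:,:2].astype(np.float32)))
a=np.hstack([s.p[110:250,350:490],s.p[190:330,140:280]]); cv2.imwrite("pics/s17c.png",cv2.resize(a[:,:,::-1],None,fx=2.8,fy=2.8,interpolation=cv2.INTER_CUBIC))
P=t.cloud(); hsv=cv2.cvtColor(t.p,cv2.COLOR_RGB2HSV)
m=(P[...,2]>.035)&(P[...,2]<.055)&(abs(P[...,0]-.494)<.06)&(abs(P[...,1]-.294)<.06); print("cap",P[m].mean(0),np.median(P[m][:,2]),m.sum())
E
```

```text
[ 0.5213 -0.3492  0.3181] [-179.95    0.     25.95] 34.25 [ 0.28  0.35 -0.7 ] [0.01  0.009 0.026] 1.003 foot z 0.1387
2323 0.15639347584817373 ((0.48632216453552246, -0.27683499455451965), (0.029807936400175095, 0.030207447707653046), 24.935871124267578)
((0.48557376861572266, -0.2764165997505188), (0.0802832692861557, 0.09993129223585129), 25.94451904296875)
cap [0.49455018 0.29260296 0.04364111] 0.04355998785150001 229
```

View pics/w17.png

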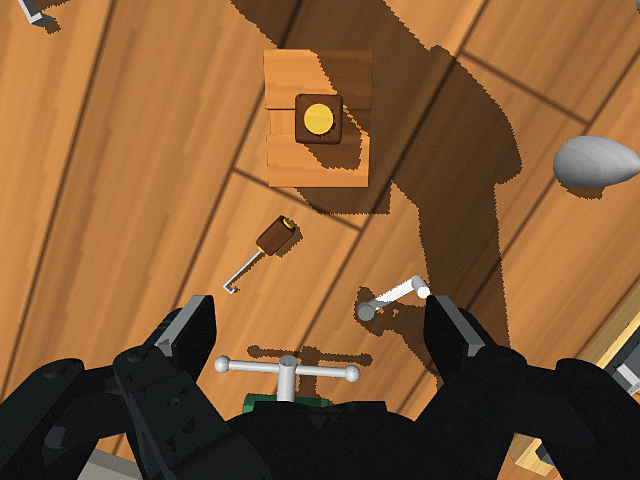

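View pics/s17c.png

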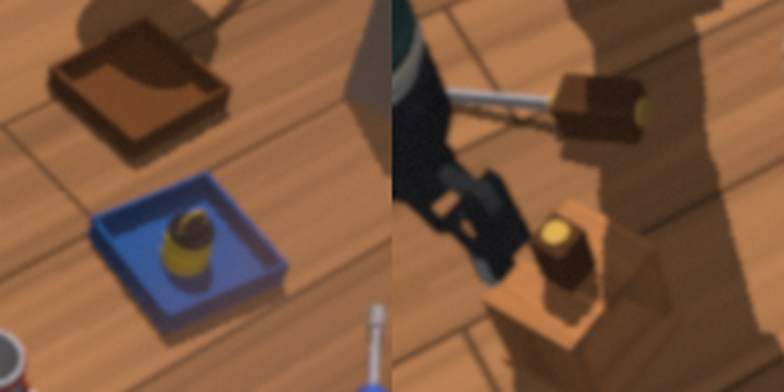

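View pics/t17.png

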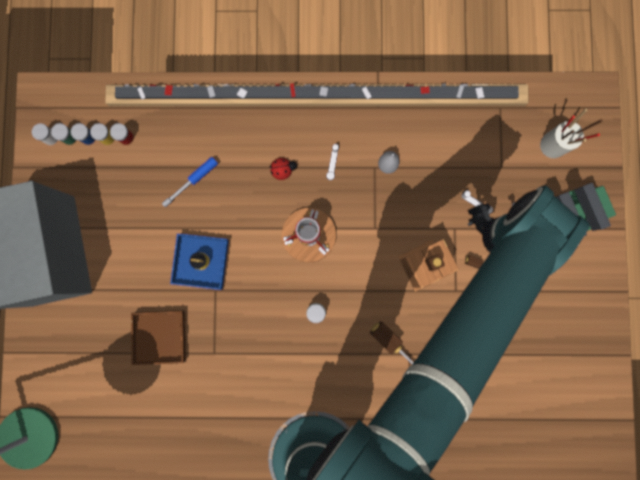

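Everything checks: the hook is back where it hung, the carrier is standing near the tray's centre, and the other things look unmoved. Handing in.

```bash
python3 -c "
from station import ticket
print(ticket.sign_off())"; python3 st.py
```

```text
the job is handed in; nothing more can be done
None
the job is handed in; nothing more can be done
```

The carrier is out of the rocket and standing upright in the blue tray, and the hook hangs back in the notch of its stand. I handed the job in at about 34 s. The sign-off gives no verdict.

**What I did:** I took the middle-sized hook from the stand and lowered it into the bore square to the bail, which stood at a heading of about 84°. It went down without touching the wire. I caught the bail and drew the carrier out; the readings I took along the way showed at most about 7 N. I then set the carrier down in the tray, unhooked it and returned the hook.

**Last checks:**
- **Carrier:** the cap top measured about 44 to 46 mm above the bench, where 45 mm is expected on the tray floor. It stands within about 2 mm of the tray centre and looks upright.
- **Hook:** the handle is within about 1 mm of where it first hung, top at the same height, level and released.
- **Robot:** the gripper is open and clear of everything.
- **Other things:** they look unmoved in the last top view, judged by eye only.

**Small disagreements:** the top and wrist cameras differed by 1 to 2 mm in position, and I went by the wrist camera. Its depth reads about 1.3 mm high. No check failed.

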